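# Free the photo scale from under the letter trays and lay it round the exhibit

### The arm

A 6-joint arm with a two-finger parallel gripper is mounted at the origin on the work surface. World frame = base frame: x ahead of the robot, y to its left, z up, the work surface at z = 0. Lengths are in m, angles in rad, forces in N, time in s.
With the tool pointing down it reaches from about 0.25 to 0.8 m from the base axis. Payload 3.9 kg.
Tool frame: the origin (TCP) lies on the mounting face of the last link; the fingertips stand 173 mm ahead of it and the grasp point (between the pads) lies 155 mm ahead of it; z points along the fingers, y is the direction in which the jaws open and shut (so a half turn about z gives the same grasp; the last joint's range is limited). The gripper opens to 85 mm and grips with 20 to 120 N. Pads are 22 mm wide; open, the fingers measure 114 mm over their backs; the gripper's body (76 mm by 85 mm) begins 54 mm behind the grasp point. The pads swing forward as they close: fully open they stand 13 mm farther back than shut.
Start: joints at [1.285, 0.26, -0.138, 1.173, 0, 1.571], TCP at [0.148, 0.504, 0.405] pointing down, gripper open.
Joint ranges: [-2.78, 2.78], [-0.83, 1.72], [-1.28, 1.37], [-1.9, 2.12], [-1.57, 1.48], [-3.14, 3.14]. Speed limits (rad/s): [2.57, 2.57, 3.14, 3.14, 3.14, 3.14].

### API

Orientations are given as a unit quaternion [w, x, y, z].
In Python, from station import state, get_image, job_done, look_for, outline_of, pinpoint gives the robot as it stands. The module is installed in compiled form; this text tells all that it offers.
- The arm moves only by the tool step_arm, never from a script. Its arguments are lists of equal length, an entry for each row: "xyz": the shift along the world's x, y, z in cm, a list of three; "dr": the turn, a rotation vector about the world's x, y, z in degrees, a list of three; "gripper": the finger opening in cm, from 0 to 8.54. A call has 1 to 20 rows; each row shifts and turns the commanded pose from where the row before left it; what a row does not reach is not made up. A row lasts 1/10 s, in which the tool goes at most 50 mm and 8.59 degrees, less where a joint would pass 70% of its speed; a pose out of reach is approached as far as the arm can. A call is refused whole if a number of a shift passes 5 or a number of a turn 8.59, either way. A call with a gripper value outside its range is refused whole. The fingers move at their own pace and stop on an object; the grip force is fixed at half the most. Time passes only in rows, so rows that do not move let the fingers close. It gives the time, the measured TCP pose, the force and the opening at its end, in the units of the state.
- state(): the state, without advancing time (a new reading comes with each control period).
- get_image(name): name is "scene" or "top" or "wrist"; returns a dict with "frame" (480x640x3 uint8, blue, green, red), "depth" (480x640 float32, m along the optical axis (not along the pixel's ray), 0 where there is no reading), "fov_y" (degrees; the focal length in pixels is half the picture's height over the tangent of half this angle, whatever the lens; pixels are square), "cx", "cy" (the principal point, pixels), "k1" (the pictures are not rectified: a ray, as slopes to the right and down, at radius r is drawn at 1 + k1 r^2 times it, then the intrinsics apply), "extrinsics" (4x4, takes a point from world to camera coordinates). Camera axes: x right, y down, z forward; pixel columns grow to the right and rows downward; lengths in m; the calibration is good to about 2 mm. A picture is of the moment at which its call begins.
- job_done(): hands the job in, once; it reports no verdict.
Trained networks look in the newest picture that a camera, given by its name, has taken for a name from the list of things; names that differ only in an ending like _2 or _b are one class to them, and where a whole thing is asked for, a point or a joint stands for the part that bears it (a point fixed in the world has none). Each returns a list of dicts, best first, with "confidence" (0 to 1); they miss things now and then, are a little off and sometimes report something else, mostly with a low value. They report only what shows in the picture. A call takes as long as a camera call.
- look_for(query, camera): "rect" ([centre column, centre row, width, height] in pixels, round what is visible of it).
- outline_of(query, camera): "mask" (480x640 bool, what is visible of it) and "rect" ([centre column, centre row, width, height] in pixels, round what is visible of it).
- pinpoint(query, camera): "point" ([row, column] in pixels: a listed point, or the origin of a listed thing).
The state is a dict: "time_s": time; "q": joint angles; "qvel": joint speeds; "tau": joint torques, N m; "tool_pos": TCP position; "tcp_rot": TCP orientation; "wrist_force": force on the tool from outside, world axes, zero at the start; "torque": the same for the moment, N m; "opening": finger opening in m.
Only numpy, scipy, OpenCV 4.12 (cv2) and the standard library are available. Lean on these libraries where they do the work, as an engineer would, in place of code of your own. Each camera call takes 0.05 s, during which the arm holds its last target. There are 200 camera calls.

### The job

The letter trays have been put down on the L-shaped photo scale. Draw the scale out from under the front foot of the trays without shifting or lifting them, then lay it flat and face up on the desk pad round a corner of the keypad phone for its evidence photograph: long arm close along the phone's long side, short arm close along its end, a few millimetres off and parallel to it. Do not nudge the phone, leave the rest of the desk as it is, and let go.

Things in the scene. Friction and masses are not known exactly. Their poses are not given: they have to be found in the camera images.
- scale_mid (a point): L-shaped photo scale: flat grey plastic 6 mm thick, black graduations on its upper face, 50 g, loose. This point: centre of the 180 x 28 mm long arm, half-way up. x: along the long arm from its free end (tail, x = -90 mm) to the corner end (+90); y: across, to the side of the short arm, which covers x = 62 to 90, y = 14 to 86 mm; z up out of the graduated face
- scale_tail (a point): middle of the tail's end edge on the scale (x = -90 mm, y = 0 from scale_mid), axes as scale_mid. At the start the scale lies flat on the desk and only the last 28 to 35 mm of the tail show in front of the trays, pointing roughly to the robot; too near the overhanging trays for an upright gripper, so take it across its 28 mm width with the gripper leaning back from the trays by about 30 degrees
- scale_inner (a point): inner corner of the L, where the inner edges of both arms meet (x = 62 mm, y = 14 mm from scale_mid), axes as scale_mid
- trays: two-tier dark wire letter trays with papers, loose, 1.1 to 2.2 kg, most of it at the back, 250 deep (x), 350 wide (y), 190 mm high. They stand on two 10 mm tube bars along y. Origin under the middle of the front bar, x to the back (away from the robot), z up; rear bar at x = +192 mm, rubber-sleeved. The front bar rests on the scale's long arm: they lean back 0.03 rad and settle 6 mm once it is out
- trays_front (a point): middle of the lower tray's front edge (x = -28 mm, 55 mm up from the trays' origin). The trays overhang the front bar by 28 mm; above the desk: lower tray floor 55 mm, its front lip to 85, upper tray floor 125, lip to 155, side frames to 190 mm, all flush at the front
- trays_left (a point): point on the axis of the trays' front foot bar, 70 mm to the left of its middle (y = +70 mm, 5 mm up from the trays' origin)
- trays_right (a point): point on the axis of the trays' front foot bar, 70 mm to the right of its middle (y = -70 mm, 5 mm up)
- pad: dark brown leather desk pad, fixed, 340 x 500 mm, 3 mm thick; origin under its centre, x along the 340 mm side
- phone_mid (a point): the exhibit: a plain pale keypad phone, 100 x 46 x 14 mm, 120 g, loose, lying face up on the pad. This point is its centre, half-way up (10 mm above the desk). x runs along the 100 mm length to the screen end, y to its left side, z up
- phone_screen_right (a point): corner of the phone at the screen end, right side (x = +50, y = -23 mm from phone_mid): one of the two corners the face-up scale can embrace with its long arm along the phone's long side (scale's x then along the phone's x)
- phone_key_left (a point): corner of the phone at the keypad end, left side (x = -50, y = +23 mm from phone_mid): the other such corner (scale's x then opposite to the phone's x)
- stapler: black stapler, 135 x 36 x 50 mm, bystander standing between the trays and the pad; origin under its centre, x along it
- pen_cup: dark cup with pens, 76 mm diameter, 145 mm high, bystander to the right, in front of the trays; origin under its centre
- radio: black handheld radio, 130 x 58 x 34 mm with a 90 mm stub aerial on its x end, bystander to the right; origin under its centre
- notebook: blue notebook, 148 x 105 x 12 mm, bystander on the left part of the pad; origin under its centre

How it is judged:
By the outcome, as a careful person would: the job done as asked, in the order asked, and still so for the second after the job is handed in, with the robot touching nothing.
It also fails if it takes over 64 s, if anything falls off the work surface, if the arm or the gripper's body presses on something with over 40 N, if the wrist force passes 120 N, or if a joint passes its speed limit or range.

## Working session

There is one attempt and no reset: what is moved stays moved. The work goes in short steps, Python scripts to look and compute and a tool call to move; the robot and the scene stay as the last step left them, time stands still between calls to the robot, and variables do not carry over. Pictures are saved under pics/ and viewed, about 8 in all and at most 12, crops included, and the job is handed in when it is done.

Besides the shell and the picture viewer there is one more tool, called after ">>>" as name(argument=value, ...), one argument or row to a line, values as JSON. step_arm: Moves the arm, as the interface text tells. Its arguments: {"type":"object","properties":{"xyz":{"type":"array","items":{"type":"array","items":{"type":"number"}}},"dr":{"type":"array","items":{"type":"array","items":{"type":"number"}}},"gripper":{"type":"array","items":{"type":"number"}}},"required":["xyz","dr","gripper"]}

```bash
mkdir -p pics
cat > h.py <<'E'
import numpy as np, cv2
from station import *
def K(im):
    f=240/np.tan(np.radians(im["fov_y"])/2); return f,im["cx"],im["cy"],im["k1"],np.array(im["extrinsics"])
def ray(im,row,col):
    f,cx,cy,k1,E=K(im); d=np.array([(col-cx)/f,(row-cy)/f]); u=d.copy()
    for _ in range(20): u=d/(1+k1*(u@u))
    R=E[:3,:3]; t=E[:3,3]
    return -R.T@t, R.T@np.array([u[0],u[1],1.])
def onz(im,row,col,z):
    o,d=ray(im,row,col); return o+d*(z-o[2])/d[2]
def ondepth(im,row,col):
    o,d=ray(im,row,col); return o+d*im["depth"][int(round(row)),int(round(col))]
def proj(im,p):
    f,cx,cy,k1,E=K(im); c=E[:3,:3]@np.asarray(p)+E[:3,3]; u=c[:2]/c[2]; u=u*(1+k1*(u@u)); return f*u[1]+cy,f*u[0]+cx
Z=dict(scale_mid=.003,scale_tail=.003,scale_inner=.003,trays=0,trays_front=.058,trays_left=.011,trays_right=.011,pad=0,phone_mid=.01,phone_screen_right=.01,phone_key_left=.01,stapler=0,pen_cup=0,radio=0,notebook=.003)
E
cat > a.py <<'E'
from h import *
ims={}
for c in ["scene","top"]:
    im=get_image(c); cv2.imwrite(f"pics/{c}0.png",im["frame"]); print(c,im["fov_y"],im["k1"],ray(im,240,320)[0].round(3))
    for n in Z:
        r=pinpoint(n,c)
        for q in r[:2]:
            print(n,round(q["confidence"],2),np.round(q["point"]),onz(im,*q["point"],Z[n]).round(4))
print(state()["tcp_rot"])
E
python3 a.py
```

```text
scene 57.58882525697697 0.014307723711534333 [ 0.776 -0.248  1.166]
scale_tail 0.43 [357. 270.] [ 0.6466 -0.2585  0.003 ]
trays 0.94 [358. 294.] [ 0.6979 -0.2245  0.    ]
trays_front 0.74 [355. 284.] [ 0.6775 -0.2336  0.058 ]
trays_left 0.73 [335. 303.] [ 0.6823 -0.164   0.011 ]
trays_right 0.81 [386. 280.] [ 0.7106 -0.2992  0.011 ]
pad 0.95 [170. 382.] [0.5787 0.363  0.    ]
phone_mid 0.58 [195. 371.] [0.6013 0.2703 0.01  ]
phone_screen_right 0.9 [206. 385.] [0.6512 0.2667 0.01  ]
phone_screen_right 0.67 [355. 266.] [ 0.6364 -0.2607  0.01  ]
phone_key_left 0.81 [184. 354.] [0.5419 0.2692 0.01  ]
stapler 0.97 [230. 302.] [0.5034 0.07   0.    ]
pen_cup 0.76 [381. 174.] [ 0.4882 -0.4507  0.    ]
radio 0.9 [349. 132.] [ 0.3456 -0.4558  0.    ]
notebook 0.83 [122. 393.] [0.5153 0.5167 0.003 ]
top 46.82950425191963 0.04042631490834373 [0.437 0.027 1.34 ]
scale_mid 0.66 [180. 426.] [ 0.7347 -0.2442  0.003 ]
scale_tail 0.54 [218. 433.] [ 0.6421 -0.2601  0.003 ]
scale_tail 0.34 [189. 449.] [ 0.7125 -0.3     0.003 ]
trays 0.66 [193. 422.] [ 0.7036 -0.2341  0.    ]
trays_front 0.86 [198. 432.]
[... 170 characters left out ...]
-0.3053  0.011 ]
trays_right 0.53 [198. 431.] [ 0.6886 -0.2542  0.011 ]
pad 0.62 [237. 176.] [0.5863 0.3644 0.    ]
phone_mid 0.92 [230. 213.] [0.6045 0.2743 0.01  ]
phone_screen_right 0.87 [208. 215.] [0.6573 0.2696 0.01  ]
phone_key_left 0.69 [252. 213.] [0.5505 0.2715 0.01  ]
phone_key_left 0.28 [274. 297.] [0.5009 0.0696 0.01  ]
stapler 0.73 [273. 297.] [0.5038 0.0697 0.    ]
stapler 0.59 [194. 430.] [ 0.6994 -0.2522  0.    ]
pen_cup 0.79 [280. 507.] [ 0.4925 -0.4367  0.    ]
radio 0.64 [337. 520.] [ 0.3573 -0.4626  0.    ]
notebook 0.67 [282. 508.] [ 0.4864 -0.4377  0.003 ]
notebook 0.64 [270. 107.] [0.5061 0.5243 0.003 ]
[-7.49582562e-06  1.42444940e-01  9.89802727e-01  1.26292936e-06]
```

```bash
python3 -c "
import cv2,numpy as np
a=cv2.imread('pics/scene0.png')
b=cv2.imread('pics/top0.png')
cv2.imwrite('pics/c0.png',np.vstack([np.hstack([cv2.resize(a[300:420,190:390],None,fx=2,fy=2),cv2.resize(b[130:250,360:560],None,fx=2,fy=2)]),np.hstack([cv2.resize(b,(400,300)),cv2.resize(b[190:290,150:283],(400,300))])]))"
```

```text
(no output)
```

View pics/c0.png

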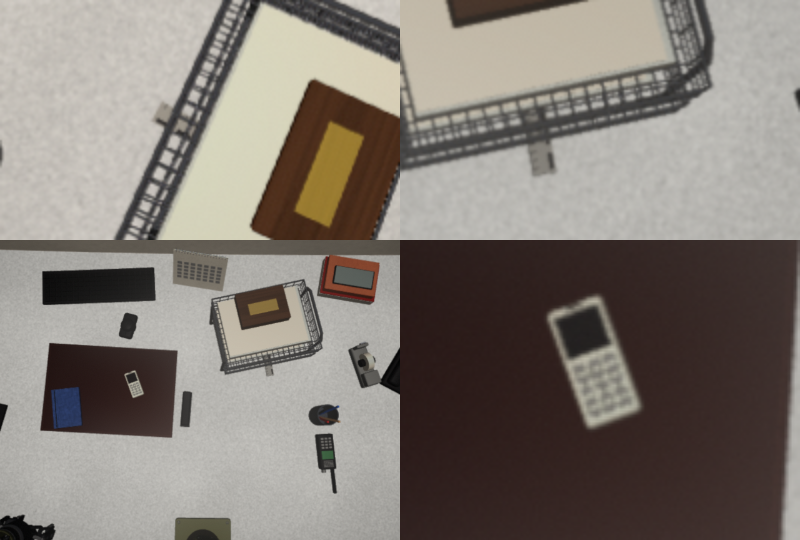

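The tail shows at about top px (430,218). It points toward the robot, with the trays yawed about 15° and the phone heading about 20°. I'll use the phone's screen-right corner. First I'll test the wrist yaw sign.

>>> step_arm(
  xyz=[
    [2, -4, 0],
    [2, -4, 0],
  ],
  dr=[
    [0, 0, 4],
    [0, 0, 4],
  ],
  gripper=[8.5, 8.5],
)

```text
time_s: 1.8
tool_pos: [0.1881, 0.4236, 0.4044]
tcp_rot: [0.0, 0.07, 0.998, -0.0]
wrist_force: [-0.2, 0.5, 0.1]
opening: 0.0849
```

```bash
python3 -c "
from station import *
s=state();print(s['q'],s['tool_pos'])"
```

```text
[ 1.15290862e+00  1.55058870e-01 -2.76342533e-01  1.13933156e+00
 -3.30240740e-04  1.29376953e+00] [0.18812918 0.42355524 0.40439017]
```

>>> step_arm(
  xyz=[
    [2.7, -3.3, 0],
    [2.7, -3.3, 0],
    [2.7, -3.3, 0],
    [2.7, -3.3, 0],
    [2.7, -3.3, 0],
    [2.7, -3.3, 0],
    [2.7, -3.3, 0],
    [2.7, -3.3, 0],
    [2.7, -3.3, 0],
    [1.05, -4.5, -1.5],
    [1.05, -4.5, -1.5],
    [1.05, -4.5, -1.5],
    [1.05, -4.5, -1.5],
    [1.05, -4.5, -1.5],
    [1.05, -4.5, -1.5],
    [1.05, -4.5, -1.5],
    [1.05, -4.5, -1.5],
    [1.05, -4.5, -1.5],
    [0, 0, 0],
    [0, 0, 0],
  ],
  dr=[
    [0, 0, 2],
    [0, 0, 2],
    [0, 0, 2],
    [0, 0, 2],
    [0, 0, 2],
    [0, 0, 2],
    [0, 0, 2],
    [0, 0, 2],
    [0, 0, 2],
    [0.58, -3.28, 0],
    [0.58, -3.28, 0],
    [0.58, -3.28, 0],
    [0.58, -3.28, 0],
    [0.58, -3.28, 0],
    [0.58, -3.28, 0],
    [0.58, -3.28, 0],
    [0.58, -3.28, 0],
    [0.58, -3.28, 0],
    [0, 0, 0],
    [0, 0, 0],
  ],
  gripper=[8.5, 8.5, 8.5, 8.5, 8.5, 8.5, 8.5, 8.5, 8.5, 6, 5, 5, 5, 5, 5, 5, 5, 5, 5, 5],
)

```text
time_s: 3.8
tool_pos: [0.5249, -0.2792, 0.2687]
tcp_rot: [0.257, -0.08, 0.963, 0.024]
wrist_force: [0.2, 0.8, -0.4]
opening: 0.05
```

```bash
cat > b.py <<'E'
from h import *
from scipy.spatial.transform import Rotation as Ro
s=state(); R=Ro.from_quat(np.r_[s['tcp_rot'][1:],s['tcp_rot'][0]]).as_matrix()
print(np.round(s['q'],2),np.round(s['tool_pos'],4)); print('toolaxes\n',R.round(3))
im=get_image("wrist"); cv2.imwrite("pics/w1.png",im["frame"]); print(im['fov_y'],ray(im,240,320))
for n in ["scale_tail","trays_left","trays_right","trays_front","trays"]:
    for q in pinpoint(n,"wrist")[:2]: print(n,round(q["confidence"],2),np.round(q["point"]),onz(im,*q["point"],Z[n]).round(4))
for q in outline_of("scale_mid","wrist")[:2]: 
    m=q['mask'].astype(np.uint8); print('mask',q['confidence'],q['rect'],m.sum())
    c=max(cv2.findContours(m,0,2)[0],key=cv2.contourArea)[:,0]
    P=np.array([onz(im,v,u,.006)[:2] for u,v in c]); r=cv2.minAreaRect((P*1000).astype(np.float32)); print(r,cv2.boxPoints(r))
E
python3 b.py
```

```text
[-0.57  0.34 -0.5   0.34  0.35 -0.67] [ 0.5249 -0.2792  0.2687]
toolaxes
 [[-0.856 -0.166  0.49 ]
 [-0.141  0.986  0.087]
 [-0.498  0.005 -0.867]]
65.56898043523165 (array([ 0.48226587, -0.28617653,  0.20774857]), array([ 0.70365413,  0.12749001, -0.699074  ]))
scale_tail 0.83 [192. 320.] [ 0.641  -0.2569  0.003 ]
trays_left 0.8 [253. 429.] [ 0.681  -0.1626  0.011 ]
trays_right 0.9 [261. 254.] [ 0.7127 -0.2984  0.011 ]
trays_right 0.2 [192. 323.] [ 0.6351 -0.2558  0.011 ]
trays_front 0.81 [289. 346.] [ 0.6763 -0.234   0.058 ]
trays 0.65 [252. 338.] [ 0.703  -0.2308  0.    ]
trays 0.62 [316. 336.] [ 0.7979 -0.2139  0.    ]
mask 0.91 [339.9, 252.8, 78.5, 129.7] 3538
((666.0882568359375, -252.26486206054688), (62.01710510253906, 28.110939025878906), 8.562446594238281) [[ 633.33264 -242.98283]
 [ 637.51794 -270.78046]
 [ 698.8439  -261.54688]
 [ 694.65857 -233.74927]]
```

View pics/w1.png

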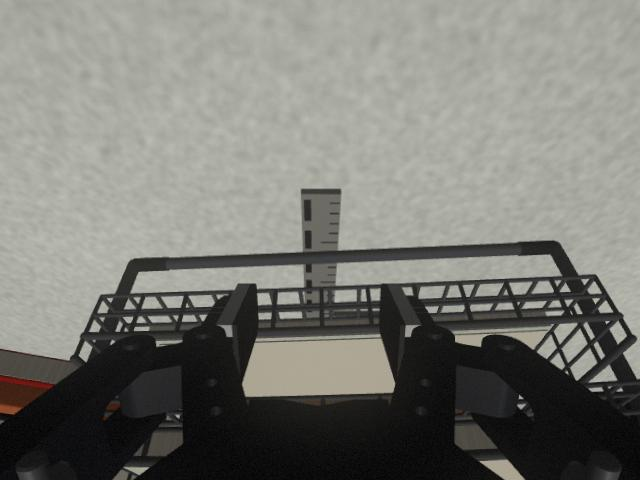

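>>> step_arm(
  xyz=[
    [0.7, 0.18, -2],
    [0.7, 0.18, -2],
    [0.7, 0.18, -2],
    [0.7, 0.18, -1.8],
    [0, 0, 0],
    [0, 0, 0],
  ],
  dr=[
    [0, 0, -0.4],
    [0, 0, -0.3],
    [0, 0, 0],
    [0, 0, 0],
    [0, 0, 0],
    [0, 0, 0],
  ],
  gripper=[5, 5, 5, 5, 5, 5],
)

```text
time_s: 4.75
tool_pos: [0.5535, -0.2705, 0.1919]
tcp_rot: [0.257, -0.076, 0.963, 0.022]
wrist_force: [-0.1, -1.0, -0.7]
opening: 0.0498
```

```bash
cat >> b.py <<'E'
q=outline_of("scale_mid","wrist")[0]; c=max(cv2.findContours(q['mask'].astype(np.uint8),0,1)[0],key=cv2.contourArea)[:,0]
P=np.array([onz(im,v,u,.006)[:2] for u,v in c])*1000
th=np.radians(9); d=np.array([np.cos(th),np.sin(th)]); n=np.array([-d[1],d[0]])
T=np.array([641,-256.9]); a=(P-T)@d; b=(P-T)@n
for sg in (1,-1):
    k=(sg*b>9)&(a>4)&(a<45); f=np.polyfit(a[k],b[k],1); print('side',sg,k.sum(),'slope deg',np.degrees(f[0]),'b at a=12',np.polyval(f,12))
print('a min',np.percentile(a,2))
tip=(s['tool_pos']+.173*R[:,2])*1000; print('tip rel tail a,b,z',(tip[:2]-T)@d,(tip[:2]-T)@n,tip[2],'y heading',np.degrees(np.arctan2(-R[0,1],R[1,1])))
E
python3 b.py
```

```text
[-0.53  0.46 -0.55  0.14  0.33 -0.62] [ 0.5535 -0.2705  0.1919]
toolaxes
 [[-0.856 -0.157  0.493]
 [-0.134  0.988  0.082]
 [-0.499  0.004 -0.866]]
65.56898043523165 (array([ 0.51090636, -0.2772228 ,  0.13082386]), array([ 0.70594912,  0.12019831, -0.69805121]))
scale_tail 0.77 [242. 317.] [ 0.6416 -0.2564  0.003 ]
trays_left 0.8 [312. 465.] [ 0.6784 -0.1635  0.011 ]
trays_front 0.96 [385. 354.] [ 0.6791 -0.2332  0.058 ]
trays_front 0.39 [335. 320.] [ 0.6356 -0.2565  0.058 ]
trays 0.77 [311. 346.] [ 0.7032 -0.2284  0.    ]
mask 0.7 [341.5, 313.7, 102.6, 159.0] 7055
((665.7242431640625, -252.59417724609375), (64.4795913696289, 28.549564361572266), 10.061503410339355) [[ 631.4864  -244.17139]
 [ 636.4742  -272.28186]
 [ 699.9621  -261.01697]
 [ 694.9743  -232.9065 ]]
side 1 49 slope deg 0.4890324235836283 b at a=12 14.097658115574276
side -1 49 slope deg -0.22794551113435163 b at a=12 -13.263621135994635
a min -7.030857265960689
tip rel tail a,b,z -2.1601898834979565 0.8708961706010613 41.96141209381404 y heading 9.034466859497735
```

View pics/w1.png

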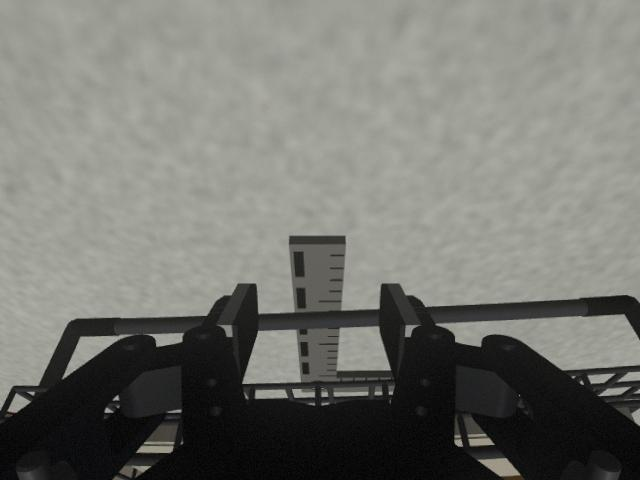

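>>> step_arm(
  xyz=[
    [0.47, 0.07, -0.9],
    [0.47, 0.07, -0.9],
    [0.47, 0.07, -0.85],
    [0.47, 0.07, -0.8],
    [0, 0, 0],
    [0, 0, 0],
    [0, 0, 0],
  ],
  dr=[
    [0, 0, 0],
    [0, 0, 0],
    [0, 0, 0],
    [0, 0, 0],
    [0, 0, 0],
    [0, 0, 0],
    [0, 0, 0],
  ],
  gripper=[5, 5, 5, 5, 5, 4, 3.4],
)

```text
time_s: 5.85
tool_pos: [0.5724, -0.2683, 0.1573]
tcp_rot: [0.258, -0.075, 0.963, 0.022]
wrist_force: [-0.1, -0.3, 1.1]
opening: 0.0339
```

```bash
python3 b.py | tail -4; python3 -c "
import cv2;a=cv2.imread('pics/w1.png');cv2.imwrite('pics/w2.png',a[220:480,130:510])"
```

```text
side 1 53 slope deg 0.32574849426064867 b at a=12 14.01245437678791
side -1 53 slope deg -0.01233875914567207 b at a=12 -13.224210117803343
a min -7.857656985341062
tip rel tail a,b,z 16.90472631941933 -0.08155921341680583 7.433483311134747 y heading 8.980900547153654
```

View pics/w2.png

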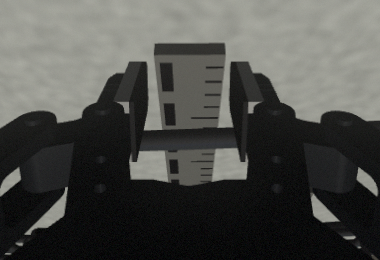

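>>> step_arm(
  xyz=[
    [0, 0, 0],
    [0, 0, 0],
    [0, 0, 0],
    [0, 0, 0],
    [0, 0, 0],
  ],
  dr=[
    [0, 0, 0],
    [0, 0, 0],
    [0, 0, 0],
    [0, 0, 0],
    [0, 0, 0],
  ],
  gripper=[3.1, 2.9, 2.7, 2, 1],
)

```text
time_s: 6.75
tool_pos: [0.5721, -0.2683, 0.1576]
tcp_rot: [0.258, -0.075, 0.963, 0.022]
wrist_force: [-4.2, 0.8, 4.9]
opening: 0.0218
```

```bash
python3 b.py | tail -4; python3 -c "
from station import state
s=state();print(s['opening'],s['wrist_force'],s['time_s'])
import cv2;a=cv2.imread('pics/w1.png');cv2.imwrite('pics/w3.png',cv2.resize(a[220:480,130:510],None,fx=2,fy=2))"
```

```text
side 1 53 slope deg 2.7732383128306286 b at a=12 11.054286236851159
side -1 53 slope deg -2.1491673024563354 b at a=12 -10.460906932320935
a min -8.257699069552075
tip rel tail a,b,z 16.59709367444091 0.0883060967300871 7.781574878060887 y heading 8.975358292236441
0.02138035612514228 [-3.90271244  0.08738621  5.366604  ] 7.15
```

View pics/w3.png

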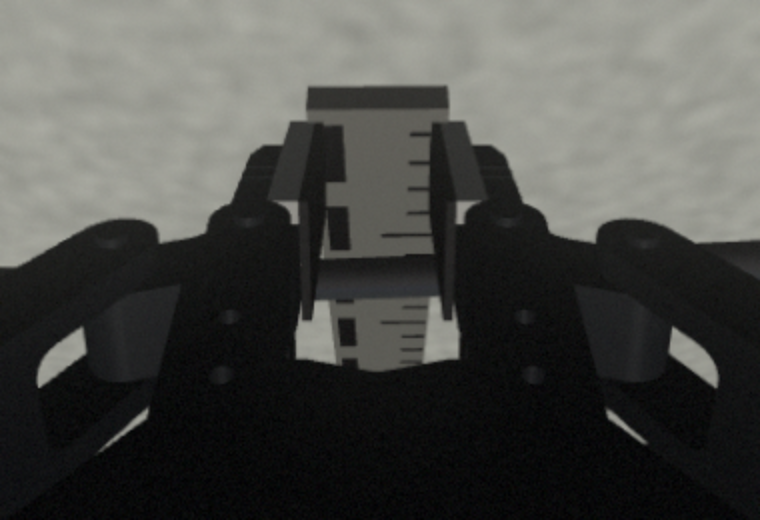

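The closed pads are riding on the scale's upper face (opening 21 mm), because pad retraction leaves them about 4 mm too high. I'll reopen, go lower along the tool axis and grip again.

>>> step_arm(
  xyz=[
    [0, 0, 0],
    [0, 0, 0],
    [0, 0, 0],
    [0.12, 0.02, -0.25],
    [0.12, 0.02, -0.2],
    [0, 0, 0],
  ],
  dr=[
    [0, 0, 0],
    [0, 0, 0],
    [0, 0, 0],
    [0, 0, 0],
    [0, 0, 0],
    [0, 0, 0],
  ],
  gripper=[4, 4, 4, 4, 3.6, 3.4],
)

```text
time_s: 7.75
tool_pos: [0.5751, -0.2682, 0.1533]
tcp_rot: [0.258, -0.075, 0.963, 0.022]
wrist_force: [-1.6, -0.7, 4.2]
opening: 0.0339
```

>>> step_arm(
  xyz=[
    [0, 0, 0.08],
    [0, 0, 0],
    [0, 0, 0],
    [0, 0, 0],
    [0, 0, 0],
  ],
  dr=[
    [0, 0, 0],
    [0, 0, 0],
    [0, 0, 0],
    [0, 0, 0],
    [0, 0, 0],
  ],
  gripper=[3.4, 3.0, 2.8, 2.6, 2],
)

```text
time_s: 8.25
tool_pos: [0.5748, -0.268, 0.1541]
tcp_rot: [0.258, -0.075, 0.963, 0.022]
wrist_force: [-3.4, -0.9, 6.7]
opening: 0.0253
```

>>> step_arm(
  xyz=[
    [0, 0, 0],
    [0, 0, 0],
  ],
  dr=[
    [0, 0, 0],
    [0, 0, 0],
  ],
  gripper=[2, 2],
)

```text
time_s: 8.45
tool_pos: [0.5748, -0.2679, 0.1541]
tcp_rot: [0.258, -0.075, 0.963, 0.022]
wrist_force: [-2.9, 0.4, 5.8]
opening: 0.025
```

```bash
python3 b.py | tail -4; python3 -c "
import cv2;a=cv2.imread('pics/w1.png');cv2.imwrite('pics/w4.png',cv2.resize(a[240:440,230:410],None,fx=3,fy=3))"
```

```text
side 1 54 slope deg 3.100979060639846 b at a=12 11.947869764805894
side -1 54 slope deg -1.8859241353279528 b at a=12 -12.259305651364652
a min -7.873881878677536
tip rel tail a,b,z 19.43310718199741 -0.08040292759639583 4.280357099944704 y heading 8.9889165322296
```

View pics/w4.png

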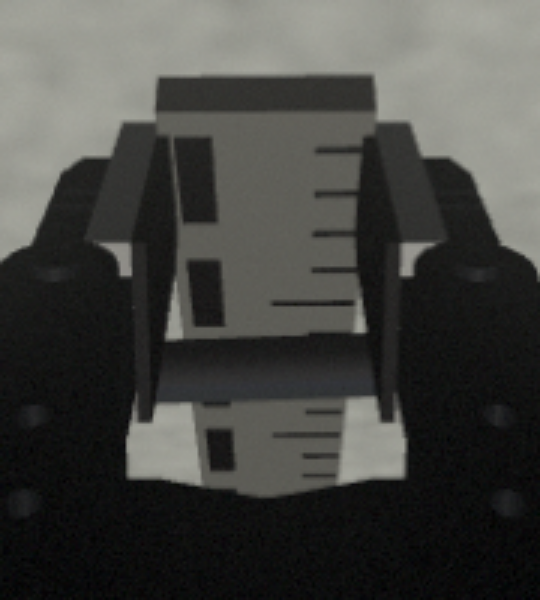

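>>> step_arm(
  xyz=[
    [0, 0, 0],
    [0, 0, 0],
    [-0.1, -0.016, 0],
    [-0.2, -0.03, 0],
    [-0.2, -0.03, 0],
    [-0.2, -0.03, 0],
    [0, 0, 0],
  ],
  dr=[
    [0, 0, 0],
    [0, 0, 0],
    [0, 0, 0],
    [0, 0, 0],
    [0, 0, 0],
    [0, 0, 0],
    [0, 0, 0],
  ],
  gripper=[1, 0, 0, 0, 0, 0, 0],
)

```text
time_s: 9.55
tool_pos: [0.5688, -0.269, 0.154]
tcp_rot: [0.259, -0.076, 0.963, 0.022]
wrist_force: [5.7, 2.6, 0.2]
opening: 0.0248
```

```bash
cat > c.py <<'E'
from h import *
s=state(); print(s['tool_pos'],s['opening'],s['wrist_force'])
for c in ["wrist","top"]:
    im=get_image(c); cv2.imwrite(f"pics/{c}_n.png",im["frame"])
    for n in ["scale_tail","scale_mid","scale_inner","trays_left","trays_right","trays_front"]:
        for q in pinpoint(n,c)[:1]: print(c,n,round(q["confidence"],2),np.round(q["point"]),onz(im,*q["point"],Z[n]).round(4))
E
python3 c.py;python3 -c "
import cv2,numpy as np;a=cv2.imread('pics/wrist_n.png');b=cv2.imread('pics/top_n.png');cv2.imwrite('pics/w5.png',np.hstack([cv2.resize(a[240:440,230:410],(360,400)),cv2.resize(b[140:260,370:500],(433,400))]))"
```

```text
[ 0.5688275  -0.26896448  0.15398027] 0.02476516848036687 [5.74565498 2.55552926 0.15801609]
wrist scale_tail 0.87 [273. 317.] [ 0.6361 -0.2585  0.003 ]
wrist scale_mid 0.61 [372. 318.] [ 0.7207 -0.2442  0.003 ]
wrist scale_inner 0.7 [416. 341.] [ 0.7875 -0.2178  0.003 ]
wrist trays_left 0.66 [356. 495.] [ 0.6757 -0.166   0.011 ]
top scale_tail 0.49 [220. 433.] [ 0.6347 -0.2605  0.003 ]
top scale_mid 0.7 [185. 427.] [ 0.7233 -0.2456  0.003 ]
top trays_left 0.94 [200. 396.] [ 0.6832 -0.169   0.011 ]
top trays_right 0.61 [336. 519.] [ 0.3598 -0.458   0.011 ]
top trays_front 0.92 [197. 432.] [ 0.6824 -0.2468  0.058 ]
```

View pics/w5.png

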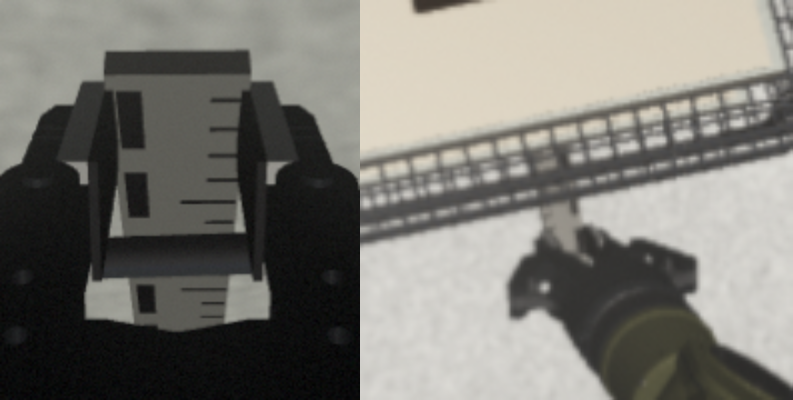

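The scale follows: the tail moved 6 mm and the trays stayed put. Continuing the slow straight pull.

>>> step_arm(
  xyz=[
    [-0.3, -0.047, 0],
    [-0.49, -0.078, 0],
    [-0.49, -0.078, 0],
    [-0.49, -0.078, 0],
    [-0.49, -0.078, 0],
    [-0.49, -0.078, 0],
    [-0.49, -0.078, 0],
    [-0.49, -0.078, 0],
    [-0.49, -0.078, 0],
    [-0.49, -0.078, 0],
    [-0.49, -0.078, 0],
    [-0.49, -0.078, 0],
    [-0.49, -0.078, 0],
    [-0.49, -0.078, 0],
    [-0.3, -0.047, 0],
    [0, 0, 0],
  ],
  dr=[
    [0, 0, 0],
    [0, 0, 0],
    [0, 0, 0],
    [0, 0, 0],
    [0, 0, 0],
    [0, 0, 0],
    [0, 0, 0],
    [0, 0, 0],
    [0, 0, 0],
    [0, 0, 0],
    [0, 0, 0],
    [0, 0, 0],
    [0, 0, 0],
    [0, 0, 0],
    [0, 0, 0],
    [0, 0, 0],
  ],
  gripper=[0, 0, 0, 0, 0, 0, 0, 0, 0, 0, 0, 0, 0, 0, 0, 0],
)

```text
time_s: 11.85
tool_pos: [0.4986, -0.2803, 0.154]
tcp_rot: [0.259, -0.075, 0.963, 0.022]
wrist_force: [3.3, 0.4, 3.4]
opening: 0.0251
```

```bash
python3 c.py
```

```text
[ 0.49861517 -0.28032715  0.15401572] 0.025102659248452036 [3.30240049 0.38723749 3.40439135]
wrist scale_tail 0.85 [271. 319.] [ 0.5639 -0.2693  0.003 ]
wrist scale_mid 0.68 [374. 320.] [ 0.6523 -0.2543  0.003 ]
wrist scale_inner 0.65 [412. 342.] [ 0.7099 -0.2303  0.003 ]
top scale_tail 0.66 [246. 436.] [ 0.5712 -0.2671  0.003 ]
top scale_mid 0.75 [212. 430.] [ 0.6555 -0.2522  0.003 ]
top scale_inner 0.88 [189. 421.] [ 0.7125 -0.2316  0.003 ]
top trays_left 0.62 [201. 394.] [ 0.6802 -0.1634  0.011 ]
top trays_right 0.78 [188. 448.] [ 0.7145 -0.2949  0.011 ]
top trays_front 0.67 [199. 432.] [ 0.6783 -0.2454  0.058 ]
```

>>> step_arm(
  xyz=[
    [-0.3, -0.047, 0],
    [-0.49, -0.078, 0],
    [-0.49, -0.078, 0],
    [-0.49, -0.078, 0],
    [-0.49, -0.078, 0],
    [-0.49, -0.078, 0],
    [-0.49, -0.078, 0],
    [-0.49, -0.078, 0],
    [-0.49, -0.078, 0],
    [-0.49, -0.078, 0],
    [-0.49, -0.078, 0],
    [-0.49, -0.078, 0],
    [-0.49, -0.078, 0],
    [-0.49, -0.078, 0],
    [-0.49, -0.078, 0],
    [-0.49, -0.078, 0],
    [-0.6, -0.095, 0],
    [-0.7, -0.11, 0],
    [-0.7, -0.11, 0],
    [-0.4, -0.06, 0],
  ],
  dr=[
    [0, 0, 0],
    [0, 0, 0],
    [0, 0, 0],
    [0, 0, 0],
    [0, 0, 0],
    [0, 0, 0],
    [0, 0, 0],
    [0, 0, 0],
    [0, 0, 0],
    [0, 0, 0],
    [0, 0, 0],
    [0, 0, 0],
    [0, 0, 0],
    [0, 0, 0],
    [0, 0, 0],
    [0, 0, 0],
    [0, 0, 0],
    [0, 0, 0],
    [0, 0, 0],
    [0, 0, 0],
  ],
  gripper=[0, 0, 0, 0, 0, 0, 0, 0, 0, 0, 0, 0, 0, 0, 0, 0, 0, 0, 0, 0],
)

```text
time_s: 14.55
tool_pos: [0.3976, -0.296, 0.154]
tcp_rot: [0.259, -0.075, 0.963, 0.022]
wrist_force: [4.7, 0.4, 6.5]
opening: 0.0251
```

```bash
python3 c.py
cat > d.py <<'E'
from h import *
def cont(n,c,z):
    im=get_image(c); q=outline_of(n,c)[0]; k=max(cv2.findContours(q['mask'].astype(np.uint8),0,1)[0],key=cv2.contourArea)[:,0]
    return np.array([onz(im,v,u,z)[:2]*1000 for u,v in k],np.float32),q['confidence']
for n,z in [("phone_mid",.017),("stapler",.05)]:
    for c in ("top","scene"):
        P,cf=cont(n,c,z); print(n,c,cf,[np.round(v,1) for v in cv2.minAreaRect(P)])
for c in ("top",):
    P,cf=cont("scale_mid",c,.006); r=cv2.minAreaRect(P); print('scale',cf,r)
E
python3 d.py; python3 -c "
import cv2,numpy as np;a=cv2.imread('pics/wrist_n.png');b=cv2.imread('pics/top_n.png');cv2.imwrite('pics/w6.png',np.hstack([cv2.resize(a,(400,300)),cv2.resize(b[140:320,320:560],(400,300))]))"
```

```text
[ 0.39756528 -0.29598147  0.15396643] 0.02507047232234293 [4.73081546 0.41848813 6.47734734]
wrist scale_tail 0.58 [274. 318.] [ 0.4647 -0.2848  0.003 ]
wrist scale_mid 0.72 [372. 320.] [ 0.5485 -0.2707  0.003 ]
top scale_tail 0.88 [289. 447.] [ 0.4679 -0.2914  0.003 ]
top scale_mid 0.87 [252. 440.] [ 0.5569 -0.275   0.003 ]
top scale_inner 0.98 [229. 426.] [ 0.6126 -0.2421  0.003 ]
top trays_left 0.92 [202. 395.] [ 0.677  -0.1651  0.011 ]
top trays_right 0.7 [190. 450.] [ 0.7093 -0.2994  0.011 ]
top trays_front 0.69 [202. 428.] [ 0.6709 -0.2367  0.058 ]
phone_mid top 0.77 [array([602.8, 270. ]), array([101. ,  46.4]), np.float64(22.5)]
phone_mid scene 0.88 [array([601.6, 265.1]), array([99. , 49.7]), np.float64(21.8)]
stapler top 0.57 [array([508.3,  67. ]), array([ 37.2, 132. ]), np.float64(86.3)]
stapler scene 0.77 [array([514.1,  58.5]), array([ 45.3, 135. ]), np.float64(86.7)]
scale 0.57 ((551.6834716796875, -237.3125457763672), (183.34303283691406, 99.73950958251953), 11.209328651428223)
```

View pics/w6.png

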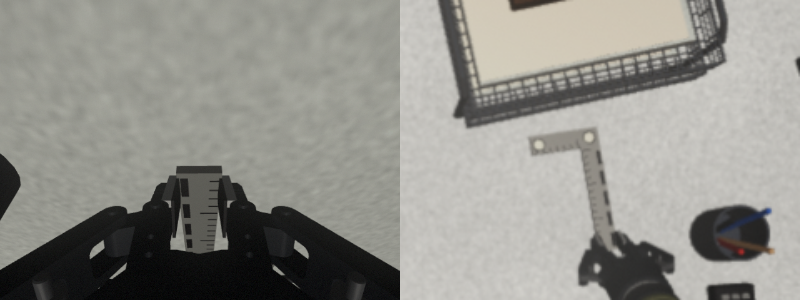

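The scale is out and the trays are in place (top view: L fully clear, trays settled). I'll lift it, back away so it clears the trays' left corner, and carry it left.

>>> step_arm(
  xyz=[
    [-0.5, 0, 0.7],
    [-1.2, 0, 2],
    [-1.8, 0, 3],
    [-1.8, 0, 3],
    [-1.4, 1, 2],
    [-0.2, 2, 0.3],
    [0, 3, 0],
    [0, 3.4, 0],
    [0, 3.4, 0],
    [0, 3.4, 0],
    [0, 3.4, 0],
    [0, 3.4, 0],
    [0, 3.4, 0],
    [0, 3.4, 0],
    [0, 3.4, 0],
    [0.4, 3, 0],
    [1, 2, 0],
    [1, 1, 0],
    [0, 0, 0],
  ],
  dr=[
    [0, 0, 0],
    [0, 0, 0],
    [0, 0, 0],
    [0, 0, 0],
    [0, 0, 0.5],
    [0, 0, 1],
    [0, 0, 1.2],
    [0, 0, 1.2],
    [0, 0, 1.2],
    [0, 0, 1.2],
    [0, 0, 1.2],
    [0, 0, 1.2],
    [0, 0, 1.2],
    [0, 0, 1.2],
    [0, 0, 1.2],
    [0, 0, 1.2],
    [0, 0, 0],
    [0, 0, 0],
    [0, 0, 0],
  ],
  gripper=[0, 0, 0, 0, 0, 0, 0, 0, 0, 0, 0, 0, 0, 0, 0, 0, 0, 0, 0],
)

```text
time_s: 17.65
tool_pos: [0.3526, 0.097, 0.2627]
tcp_rot: [0.252, -0.189, 0.948, 0.052]
wrist_force: [0.1, 0.4, -0.0]
opening: 0.025
```

```bash
cat > e.py <<'E'
from h import *
from scipy.spatial.transform import Rotation as Ro
s=state(); R=Ro.from_quat(np.r_[s['tcp_rot'][1:],s['tcp_rot'][0]]).as_matrix()
print(s['tool_pos'],s['opening'],'head',np.degrees(np.arctan2(-R[0,1],R[1,1])))
for c in ("wrist","top"):
    im=get_image(c); cv2.imwrite(f"pics/{c}_n.png",im["frame"])
    for q in outline_of("scale_mid",c)[:1]:
        d=cv2.erode(q['mask'].astype(np.uint8),np.ones((3,3))); v,u=np.nonzero(d); D=im['depth'][v,u]; k=D>0
        P=np.array([ondepth(im,a,b) for a,b in zip(v[k],u[k])])
        P=P[np.abs(P[:,2]-np.median(P[:,2]))<.03]
        A=np.c_[P[:,:2]-P[:,:2].mean(0),np.ones(len(P))]; f=np.linalg.lstsq(A,P[:,2],rcond=None)[0]
        print(c,'scale plane: z slopes x,y deg',np.degrees(f[:2]).round(2),'z',f[2].round(4),'rms',(A@f-P[:,2]).std().round(4),'at',P.mean(0).round(3),len(P))
        zt=f[2]
        for n in ["scale_tail","scale_mid","scale_inner","phone_mid","phone_screen_right","phone_key_left"]:
            for p in pinpoint(n,c)[:1]: print(c,n,round(p["confidence"],2),onz(im,*p["point"],zt-.003 if n[0]=='s' else .01).round(4))
E
python3 e.py
```

```text
[0.35258465 0.09698733 0.26267466] 0.025004569877423943 head 22.623608719592852
wrist scale plane: z slopes x,y deg [-0.84 -0.55] z 0.1121 rms 0.001 at [0.455 0.141 0.112] 7660
wrist scale_tail 0.62 [0.4171 0.1243 0.1091]
wrist scale_mid 0.67 [0.4939 0.1571 0.1091]
wrist scale_inner 0.65 [0.5448 0.1964 0.1091]
wrist phone_key_left 0.72 [0.4991 0.5094 0.01  ]
top scale plane: z slopes x,y deg [-1.37 -0.87] z 0.113 rms 0.0024 at [0.517 0.178 0.113] 1247
top scale_tail 0.89 [0.4138 0.1199 0.11  ]
top scale_mid 0.65 [0.5059 0.1584 0.11  ]
top scale_inner 0.74 [0.5503 0.1876 0.11  ]
top phone_mid 0.94 [0.6026 0.269  0.01  ]
top phone_screen_right 0.71 [0.6619 0.2736 0.01  ]
top phone_key_left 0.8 [0.5519 0.2713 0.01  ]
```

>>> step_arm(
  xyz=[
    [1.6, 1.0, 0],
    [2.4, 1.5, -1],
    [2.4, 1.6, -1.5],
    [2.4, 1.6, -1.7],
    [1.6, 1.0, -1.5],
    [0.8, 0.5, -0.8],
    [0, 0, 0],
    [0, 0, 0],
  ],
  dr=[
    [0, 0, 0],
    [0, 0, 0],
    [0, 0, 0],
    [0, 0, 0],
    [0, 0, 0],
    [0, 0, 0],
    [0, 0, 0],
    [0, 0, 0],
  ],
  gripper=[0, 0, 0, 0, 0, 0, 0, 0],
)

```text
time_s: 19.25
tool_pos: [0.4637, 0.1677, 0.1983]
tcp_rot: [0.253, -0.188, 0.948, 0.052]
wrist_force: [-0.3, -0.6, -0.2]
opening: 0.0246
```

```bash
python3 e.py; python3 d.py | head -2; python3 -c "
import cv2,numpy as np;a=cv2.imread('pics/wrist_n.png');b=cv2.imread('pics/top_n.png');cv2.imwrite('pics/w7.png',np.hstack([cv2.resize(a,(440,330)),cv2.resize(b[170:320,170:330],(352,330))]))"
```

```text
[0.46367577 0.16767536 0.19825835] 0.024576695947189066 head 22.47692493884751
wrist scale plane: z slopes x,y deg [-1.03 -0.66] z 0.0476 rms 0.001 at [0.567 0.211 0.048] 7513
wrist scale_mid 0.72 [0.6039 0.2278 0.0446]
wrist scale_inner 0.75 [0.6553 0.267  0.0446]
wrist phone_mid 0.59 [0.598  0.2685 0.01  ]
wrist phone_screen_right 0.66 [0.6559 0.2664 0.01  ]
wrist phone_key_left 0.82 [0.5466 0.275  0.01  ]
top scale plane: z slopes x,y deg [-1.68 -0.1 ] z 0.0488 rms 0.0026 at [0.63  0.251 0.049] 985
top scale_tail 0.67 [0.5225 0.19   0.0458]
top scale_mid 0.65 [0.6147 0.2271 0.0458]
top scale_inner 0.92 [0.661  0.273  0.0458]
top phone_mid 0.85 [0.603  0.2735 0.01  ]
top phone_screen_right 0.72 [0.6581 0.2619 0.01  ]
top phone_key_left 0.87 [0.5491 0.2673 0.01  ]
phone_mid top 0.88 [array([603.9, 270.4]), array([102. ,  49.1]), np.float64(21.8)]
phone_mid scene 0.69 [array([598.5, 270.8]), array([100.4,  36.6]), np.float64(18.7)]
```

View pics/w7.png

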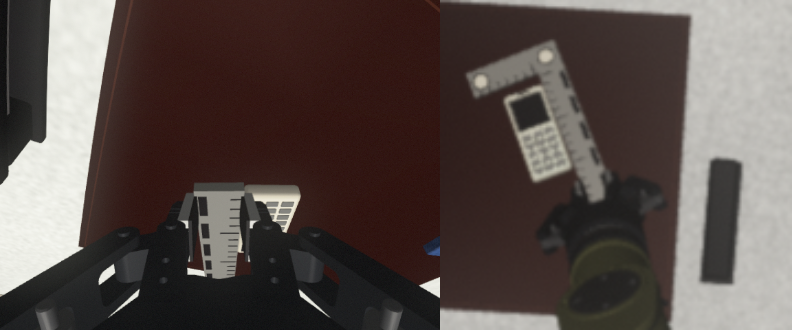

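>>> step_arm(
  xyz=[
    [0.25, -0.22, 0],
    [0.25, -0.22, 0],
    [0, 0, -1],
    [0, 0, -1.2],
    [0, 0, -0.9],
    [0, 0, -0.4],
    [0, 0, 0],
    [0, 0, 0],
  ],
  dr=[
    [0.23, -0.55, 0],
    [0.23, -0.55, 0],
    [0, 0, 0],
    [0, 0, 0],
    [0, 0, 0],
    [0, 0, 0],
    [0, 0, 0],
    [0, 0, 0],
  ],
  gripper=[0, 0, 0, 0, 0, 0, 0, 0],
)

```text
time_s: 21.35
tool_pos: [0.4698, 0.1636, 0.1637]
tcp_rot: [0.263, -0.187, 0.945, 0.054]
wrist_force: [0.2, -0.1, 0.0]
opening: 0.025
```

```bash
cat > g.py <<'E'
from h import *
import sys
from scipy.optimize import least_squares
zs=float(sys.argv[1])   # height of scale's upper face
im=get_image("top"); fr=im["frame"]; cv2.imwrite("pics/top_n.png",fr)
def edges(poly,z):  # fit poly pose by max luminance contrast across edges, subpixel by least squares on edge crossings
    pass
def fit(name,c,shape,z,x0):
    q=outline_of(name,c)[0]; k=max(cv2.findContours(q['mask'].astype(np.uint8),0,1)[0],key=cv2.contourArea)[:,0]
    i=im if c=="top" else imw
    P=np.array([onz(i,v,u,z)[:2]*1000 for u,v in k])
    S=np.vstack([shape,shape[:1]])
    def dist(p):
        t=p[2]; L=(P-p[:2])@np.array([[np.cos(t),-np.sin(t)],[np.sin(t),np.cos(t)]])
        D=[]
        for a,b in zip(S[:-1],S[1:]):
            s=np.clip(((L-a)@(b-a))/((b-a)@(b-a)),0,1); D.append(np.linalg.norm(L-a-s[:,None]*(b-a),axis=1))
        sg=np.array([cv2.pointPolygonTest(shape.astype(np.float32),(float(l[0]),float(l[1])),False) for l in L])
        return np.min(D,0)*np.where(sg>0,-1,1)-p[3]
    # drop tail end region hidden by gripper through soft loss
    r=least_squares(dist,np.r_[x0,0.],loss='soft_l1',f_scale=1.0); print(name,c,round(q['confidence'],2),'mid',r.x[:2].round(1),'head',np.degrees(r.x[2]).round(2),'grow',r.x[3].round(2),'rms',np.sqrt(np.mean(dist(r.x)**2)).round(2)); return r.x
ph=np.array([[-50,-23],[50,-23],[50,23],[-50,23]],float)
L=np.array([[-90,-14],[90,-14],[90,86],[62,86],[62,14],[-90,14]],float)
p=fit("phone_mid","top",ph,.017,[603,270,.39]); s=fit("scale_mid","top",L,zs,[612,228,.39])
t=p[2]; M=np.array([[np.cos(t),np.sin(t)],[-np.sin(t),np.cos(t)]])
d=M@(s[:2]-p[:2]); print('scale mid in phone frame',d.round(1),'gaps end,side',d[0]+62-50,-23-d[1]-14,'dhead',np.degrees(s[2]-t))
o=fr.copy()
for sh,x,z in ((ph,p,.017),(L,s,zs)):
    W=x[:2]+sh@np.array([[np.cos(x[2]),np.sin(x[2])],[-np.sin(x[2]),np.cos(x[2])]])
    uv=np.array([proj(im,[*w/1000,z])[::-1] for w in W]); o=cv2.polylines(cv2.resize(o,None,fx=1,fy=1),[np.round(uv*16).astype(np.int32)],True,(0,0,255),1,cv2.LINE_AA,4)
cv2.imwrite("pics/fit.png",np.hstack([cv2.resize(fr[180:300,170:300],(400,369),interpolation=2),cv2.resize(o[180:300,170:300],(400,369),interpolation=2)]))
E
python3 e.py; python3 g.py .016
```

```text
[0.46977029 0.16361023 0.16372327] 0.02502692005182283 head 22.474433485375958
wrist scale plane: z slopes x,y deg [0.2  0.06] z 0.0157 rms 0.0011 at [0.576 0.208 0.016] 7850
wrist scale_tail 0.62 [0.5368 0.1915 0.0127]
wrist scale_mid 0.96 [0.6161 0.2254 0.0127]
wrist scale_inner 0.96 [0.6709 0.2664 0.0127]
wrist phone_screen_right 0.58 [0.6589 0.268  0.01  ]
wrist phone_key_left 0.76 [0.5465 0.2744 0.01  ]
top scale plane: z slopes x,y deg [-0.3  -0.32] z 0.0174 rms 0.0027 at [0.638 0.25  0.017] 947
top scale_tail 0.87 [0.5356 0.1928 0.0144]
top scale_mid 0.82 [0.6234 0.2294 0.0144]
top phone_mid 0.8 [0.6047 0.2772 0.01  ]
top phone_screen_right 0.91 [0.6654 0.2706 0.01  ]
top phone_key_left 0.93 [0.5512 0.2758 0.01  ]
phone_mid top 0.8 mid [603.3 269.8] head 21.64 grow -0.14 rms 0.86
scale_mid top 0.73 mid [620.2 226.1] head 22.48 grow -0.76 rms 1.62
scale mid in phone frame [ -0.4 -46.8] gaps end,side 11.599866083241018 9.831772160961997 dhead 0.8360737723815459
```

View pics/fit.png

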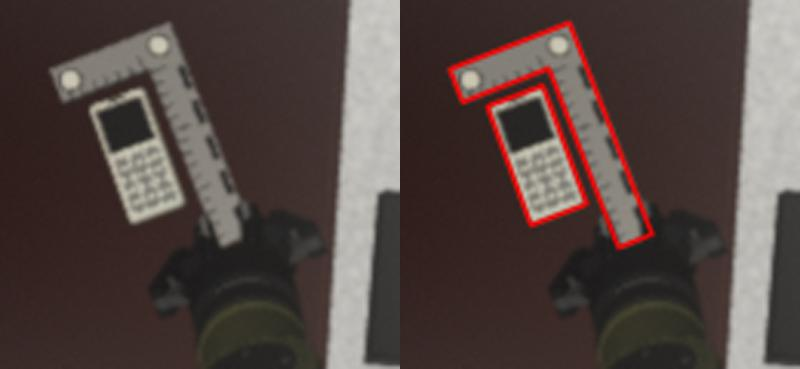

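>>> step_arm(
  xyz=[
    [-0.2, 0.09, 0],
    [-0.25, 0.1, 0],
    [-0.25, 0.1, 0],
    [-0.15, 0.07, 0],
    [0, 0, -0.25],
    [0, 0, -0.25],
    [0, 0, 0],
    [0, 0, 0],
  ],
  dr=[
    [0, 0, -0.2],
    [0, 0, -0.2],
    [0, 0, 0],
    [0, 0, 0],
    [0, 0, 0],
    [0, 0, 0],
    [0, 0, 0],
    [0, 0, 0],
  ],
  gripper=[0, 0, 0, 0, 0, 0, 0, 0],
)

```text
time_s: 23.1
tool_pos: [0.461, 0.1672, 0.1583]
tcp_rot: [0.263, -0.184, 0.946, 0.053]
wrist_force: [0.0, -0.1, 0.3]
opening: 0.025
```

```bash
python3 g.py .0105; python3 g.py .0105; python3 e.py|head -3
```

```text
phone_mid top 0.88 mid [603.8 269.7] head 21.19 grow -1.12 rms 0.73
scale_mid top 0.2 mid [648.8 288. ] head 21.21 grow 6.58 rms 4.73
scale mid in phone frame [48.6  0.8] gaps end,side 60.572580940328066 -37.813471865427985 dhead 0.023396746823476297
phone_mid top 0.93 mid [603.5 270.4] head 22.48 grow -1.56 rms 1.17
scale_mid top 0.67 mid [613.1 228.8] head 22.45 grow -0.71 rms 1.32
scale mid in phone frame [ -7.  -42.1] gaps end,side 4.961011996220435 5.063736333494205 dhead -0.02657806835453551
[0.46107034 0.16722356 0.15856244] 0.025153399563996818 head 22.079650670000355
wrist scale plane: z slopes x,y deg [ 0.19 -0.06] z 0.0105 rms 0.001 at [0.568 0.211 0.011] 7785
wrist scale_tail 0.63 [0.5266 0.1946 0.0075]
```

>>> step_arm(
  xyz=[
    [-0.13, 0.055, 0],
    [0, 0, -0.1],
    [0, 0, -0.1],
    [0, 0, 0],
    [0, 0, 0],
  ],
  dr=[
    [0, 0, 0],
    [0, 0, 0],
    [0, 0, 0],
    [0, 0, 0],
    [0, 0, 0],
  ],
  gripper=[0, 0, 0, 0, 0],
)

```text
time_s: 24.7
tool_pos: [0.4597, 0.1678, 0.1564]
tcp_rot: [0.263, -0.184, 0.946, 0.053]
wrist_force: [-0.4, -0.2, -0.5]
opening: 0.0246
```

```bash
python3 g.py .009; python3 e.py|head -3
```

```text
phone_mid top 0.79 mid [603.5 269.1] head 20.48 grow -0.67 rms 1.17
scale_mid top 0.77 mid [610.5 229.4] head 21.72 grow -1.72 rms 1.32
scale mid in phone frame [ -7.3 -39.6] gaps end,side 4.696507550834838 2.5912557625364556 dhead 1.2459728313258893
[0.45974684 0.16777117 0.15651639] 0.0245879767173772 head 22.079841174639732
wrist scale plane: z slopes x,y deg [ 0.31 -0.02] z 0.0085 rms 0.001 at [0.567 0.212 0.008] 7743
wrist scale_mid 0.66 [0.6083 0.2285 0.0055]
```

>>> step_arm(
  xyz=[
    [0, 0, -0.1],
    [0, 0, 0],
    [0, 0, 0],
  ],
  dr=[
    [0, 0, 0],
    [0, 0, 0],
    [0, 0, 0],
  ],
  gripper=[0, 0, 0],
)

```text
time_s: 25.95
tool_pos: [0.4598, 0.1678, 0.1556]
tcp_rot: [0.264, -0.184, 0.945, 0.053]
wrist_force: [0.0, 0.5, 0.9]
opening: 0.0248
```

>>> step_arm(
  xyz=[
    [0, 0, -0.08],
    [0, 0, 0],
  ],
  dr=[
    [0, 0, 0],
    [0, 0, 0],
  ],
  gripper=[0, 0],
)

```text
time_s: 26.15
tool_pos: [0.4597, 0.1678, 0.1553]
tcp_rot: [0.264, -0.184, 0.945, 0.053]
wrist_force: [-4.4, -1.7, 7.4]
opening: 0.0252
```

Contact confirmed (7 N). I'll release, back off along the tool axis and look.

>>> step_arm(
  xyz=[
    [0, 0, 0],
    [0, 0, 0],
    [0, 0, 0],
    [0, 0, 0],
    [-0.3, -0.12, 0.55],
    [-0.6, -0.24, 1.1],
    [-1, -0.4, 1.8],
    [-1.4, -0.57, 2.5],
    [-1.4, -0.57, 2.5],
    [-1.2, -0.5, 2],
    [0, 0, 0],
  ],
  dr=[
    [0, 0, 0],
    [0, 0, 0],
    [0, 0, 0],
    [0, 0, 0],
    [0, 0, 0],
    [0, 0, 0],
    [0, 0, 0],
    [0, 0, 0],
    [0, 0, 0],
    [0, 0, 0],
    [0, 0, 0],
  ],
  gripper=[2.8, 3.4, 4, 4, 4, 4, 4, 4, 4, 4, 4],
)

```text
time_s: 27.25
tool_pos: [0.4001, 0.1435, 0.2616]
tcp_rot: [0.265, -0.184, 0.945, 0.053]
wrist_force: [0.2, -1.1, -0.3]
opening: 0.0398
```

```bash
python3 g.py .009; python3 g.py .009
python3 - <<'E'
from h import *
im=get_image("wrist"); cv2.imwrite("pics/wr.png",im["frame"])
# rectified ground view at phone/scale-top height from the wrist and the top camera, 4 px/mm... scale plane z=.009
t=get_image("top")
def bev(im,z,x0,x1,y0,y1,s):
    X=np.arange(x1,x0,-s);Y=np.arange(y1,y0,-s); m=np.array([[proj(im,[x,y,z]) for y in Y] for x in X]).astype(np.float32)
    return cv2.remap(im["frame"],m[...,1],m[...,0],cv2.INTER_LINEAR)
a=bev(im,.009,.50,.72,.15,.34,.0005); b=bev(t,.009,.50,.72,.15,.34,.0005)
cv2.imwrite("pics/bev.png",np.hstack([a,b])); print(a.shape,im["frame"].mean())
E
```

```text
phone_mid top 0.75 mid [ 829.8 -246. ] head -45796.11 grow 152.28 rms 19.07
scale_mid top 0.8 mid [611.7 229.6] head 22.31 grow -0.85 rms 0.72
scale mid in phone frame [-514.1  -97.6] gaps end,side -502.05770831721816 60.64929306744311 dhead 45818.42360937954
phone_mid top 0.91 mid [603.7 269.4] head 21.79 grow -0.66 rms 0.76
scale_mid top 0.32 mid [772.2  50.1] head -46570.94 grow 202.54 rms 132.24
scale mid in phone frame [  75.1 -266.2] gaps end,side 87.08453984655034 229.24989942846764 dhead -46592.727565284964
(440, 381, 3) 95.97836588541666
```

View pics/bev.png

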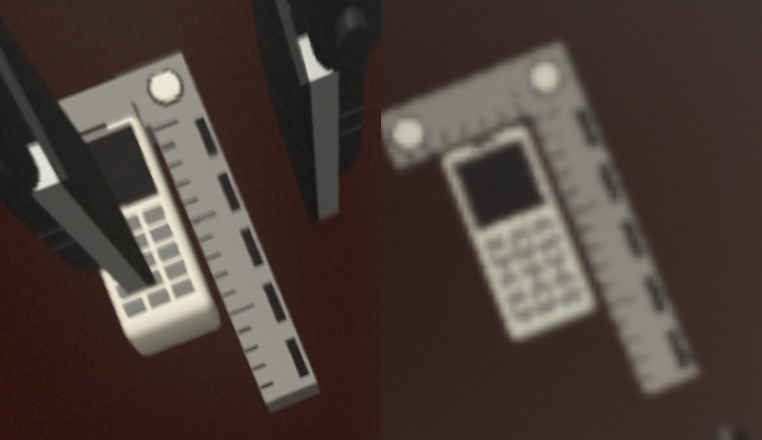

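>>> step_arm(
  xyz=[
    [-1, -0.5, 2.5],
    [-1.5, -1, 3],
    [-1.5, -1, 3],
    [0, 0, 0],
    [0, 0, 0],
    [0, 0, 0],
  ],
  dr=[
    [0, 0, 0],
    [0, 0, 0],
    [0, 0, 0],
    [0, 0, 0],
    [0, 0, 0],
    [0, 0, 0],
  ],
  gripper=[4, 4, 4, 4, 4, 4],
)

```text
time_s: 28.25
tool_pos: [0.3606, 0.1188, 0.343]
tcp_rot: [0.262, -0.184, 0.946, 0.053]
wrist_force: [-0.3, -0.3, 0.1]
opening: 0.04
```

```bash
python3 g.py .009; python3 g.py .009; python3 e.py | grep plane; cp pics/top_n.png pics/final.png
python3 - <<'E'
from h import *
im=get_image("top")
for n in ["trays_left","trays_right","stapler","pen_cup","radio","notebook"]:
    for q in pinpoint(n,"top")[:1]: print(n,onz(im,*q["point"],Z[n]-(.006 if n[:6]=='trays_' else 0)).round(3))
E
```

```text
phone_mid top 0.7 mid [603.7 269.8] head 21.25 grow -0.5 rms 0.79
scale_mid top 0.64 mid [612.  229.6] head 22.55 grow -0.16 rms 1.19
scale mid in phone frame [ -6.9 -40.4] gaps end,side 5.134259820840661 3.4177426644499462 dhead 1.2947759550205296
phone_mid top 0.63 mid [603.9 269.9] head 21.68 grow -1.42 rms 0.74
scale_mid top 0.88 mid [611.9 228.9] head 22.35 grow -1.69 rms 1.23
scale mid in phone frame [ -7.7 -41.1] gaps end,side 4.2717139575886165 4.099063037209611 dhead 0.6669934408630921
wrist scale plane: z slopes x,y deg [-0.14 -0.22] z 0.0079 rms 0.0007 at [0.6   0.23  0.008] 2956
top scale plane: z slopes x,y deg [-0.1   0.31] z 0.0097 rms 0.0027 at [0.626 0.251 0.01 ] 964
trays_left [ 0.675 -0.169  0.005]
trays_right [ 0.71  -0.306  0.005]
stapler [0.503 0.065 0.   ]
pen_cup [ 0.494 -0.441  0.   ]
radio [ 0.358 -0.464  0.   ]
notebook [0.504 0.522 0.003]
```

View pics/final.png

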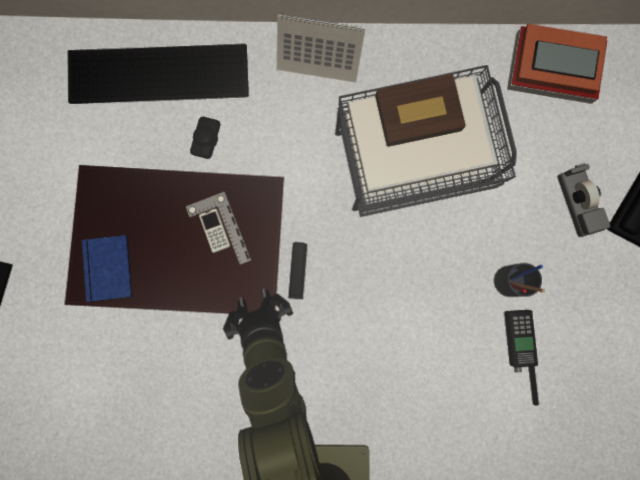

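```bash
python3 -c "
from station import *
print(job_done())"
```

```text
the job is handed in; nothing more can be done
None
```

The scale is out from under the trays and lies flat and face up on the pad, round the phone's screen-right corner. I let go of it and the arm is clear of everything. The job was handed in at about 28 s.

**How it went:** My first grip closed on top of the scale, because the open pads sat about 4 mm higher than I had allowed for. I reopened, went lower and gripped again. The scale then came straight out along its own line, and I carried it round the trays and set it down.

**Last checks:**
- **Gaps:** about 4–5 mm at the phone's end and 3.5–4 mm along its long side.
- **Parallel:** scale heading about 22.4°. The phone fits scatter between 21.2° and 22.5° (20.5° once), so the angle is only known to about 1°. The last two fits put the scale 0.7° and 1.3° off.
- **Flat:** tilt under 0.4°, with the upper face 8–10 mm above the desk (9 mm expected).
- **Phone:** unmoved to within about 1 mm.
- **Trays:** the front bar reads within about 6 mm of its starting position in the top view. That is about the noise of the measurement plus the 6 mm settling, so I can't rule out a shift of a few millimetres.
- **Rest of the desk:** stapler, cup, radio and notebook read where they were, to within the few-millimetre noise of the readings.

Two network fits of the outlines failed outright, with low confidence or impossible numbers. I discarded and repeated them.

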